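Sort the turned parts into their stacking bins

ROBOT

A 6-joint arm with a two-finger parallel gripper is mounted at the origin on the work surface. World frame = base frame: x ahead of the robot, y to its left, z up, the work surface at z = 0. Lengths are in m, angles in rad, forces in N, time in s.
With the tool pointing down it reaches from about 0.25 to 0.85 m from the base axis. Payload 12.5 kg.
Tool frame: the origin (TCP) lies midway between the tips of the shut fingers; the grasp point (between the pads) lies 19 mm behind it (grip_depth is the distance from the TCP to the grasp point, in m); z points along the fingers, y is the line along which they close (so a half turn about z gives the same grasp; the last joint's range is limited). The gripper opens to 93 mm and grips with 3 to 60 N. Pads are 15 mm wide; open, the fingers measure 128 mm over their backs; the gripper's body (75 mm by 188 mm) begins 65 mm behind the grasp point.
Start: joints at [-1.254, 0.351, 1.652, -0, 1.139, -0.085], TCP at [0.215, -0.506, 0.219] pointing down, gripper open.
Joint ranges: [-2.75, 2.75], [-0.79, 2.1], [0.01, 2.65], [-1.57, 4.71], [0.07, 3.14], [-2.87, 2.87]. Speed limits (rad/s): [2.22, 2.22, 2.79, 3.14, 3.14, 3.14].

INTERFACE

Orientations are given as a rotation vector (axis times angle).
In Python, from station import * gives the robot as it stands.
- The arm moves only by the shell command python3 -m creep 'ROWS'. ROWS is JSON, a list of rows, each an object of numbers: "tx", "ty", "tz": the shift along the world's x, y, z in mm; "turn": the turn about the world's z in rad; "jaw": the closure, from 0 (fully open) to 1 (shut). In form: [{"tx": .., "ty": .., "tz": .., "turn": .., "jaw": ..}, ...]. A call has 1 to 10 rows; each row is the pose to reach, as a shift and turn from the pose commanded when the call began; what a row does not reach only later rows make up. A row lasts 1/12 s, in which the tool goes at most 41.7 mm and 7.16 degrees, less where a joint would pass 70% of its speed; a pose out of reach is approached as far as the arm can. A call with a gripper value outside its range is refused whole. The fingers move at their own pace and stop on an object; the grip force is fixed at half the most. Time passes only in rows, so rows that repeat a pose let the fingers close. It gives the time, the measured TCP pose, the force, the opening and the grip force at its end, in the units of the state.
- get_state(): the state, without advancing time (a new reading comes with each control period).
- read_camera(name): name is "scene" or "top" or "wrist"; returns a dict with "color" (420x560x3 uint8, red, green, blue), "fovy" (degrees; the focal length in pixels is half the picture's height over the tangent of half this angle, whatever the lens; pixels are square), "cx", "cy" (the principal point, pixels), "distortion" ([k1, k2, p1, p2, k3] as OpenCV has them; the pictures are not rectified), "R" (3x3) and "t" (3): a world point X has camera coordinates R X + t. Camera axes: x right, y down, z forward; pixel columns grow to the right and rows downward; lengths in m; the calibration is good to about 2 mm. A picture is of the moment at which its call begins. There is no depth.
- finish_job(): hands the job in; it is judged then, once.
The state is a dict: "time": time; "joint_positions": joint angles; "qvel": joint speeds; "tau": joint torques, N m; "ee_pos": TCP position; "tool_rot": TCP orientation; "contact_force": force on the tool from outside, world axes, zero at the start; "ft_torque": the same for the moment, N m; "grip_width": finger opening in m; "gripper_force": force on a finger pad.
Only numpy, scipy, OpenCV 4.12 (cv2) and the standard library are available. Lean on these libraries where they do the work, as an engineer would, in place of code of your own. Each camera call takes 0.05 s, during which the arm holds its last target. There are 200 camera calls.

TASK

Put the four loose turned parts away: lift each one over the front lip of the red bin that already holds a part of the same shape and size, and set it down upright on the floor of that bin without dropping it. Leave the two plain sawn-off bar ends standing where they are.

Things in the scene. Friction and masses are not known exactly. Their poses are not given: they have to be found in the camera images.
- large_bush_center (a point): Large flanged bush, bare steel, stands on its flange: flange diameter 64 mm and 10 mm thick at the bottom with four dark bolt holes, above it a plain round body of diameter 36 mm to the top, total height 46 mm. Stands upright loose on the bench among the others (0.1 to 0.6 kg). Point on its axis half-way up (23 mm above its underside), z up.
- small_bush_center (a point): Small flanged bush, bare steel, stands on its flange: flange diameter 42 mm and 6 mm thick at the bottom, above it a plain round body of diameter 26 mm to the top, total height 40 mm. Stands upright loose on the bench among the others (0.1 to 0.6 kg). Point on its axis half-way up (20 mm above its underside), z up.
- hex_coupling_center (a point): Hexagonal coupling nut, bare steel, standing on end: a six-sided prism 36 mm across flats (41.6 mm across corners), 50 mm high, threaded hole in the top. Its x axis is normal to a pair of flats (as are the directions 60 and 120 degrees from it). Stands upright loose on the bench among the others (0.1 to 0.6 kg). Point on its axis half-way up (25 mm above its underside), z up.
- stepped_pin_center (a point): Stepped pin, bare steel, stands on its collar: collar diameter 44 mm and 8 mm thick at the bottom, then a shank of diameter 28 mm up to 44 mm above its underside, then a thin spigot of diameter 18 mm to the top, total height 62 mm. Stands upright loose on the bench among the others (0.1 to 0.6 kg). Point on its axis half-way up (31 mm above its underside), z up.
- bin_large_bush: Fixed red stacking bin with one large flanged bush standing loose in its rear half (45 to 52 mm along +x); floor free around 45 mm along -x. 200 (x) by 150 (y) mm outside, walls and floor 4 mm. Lip on the front (-x, robot) side 40 mm high; back and sides 80 mm, sides sloping to the lip over the front 70 mm. All four bins are alike. Origin: centre of the underside, z up.
- bin_small_bush: Fixed red stacking bin with one small flanged bush standing loose in its rear half (45 to 52 mm along +x); floor free around 45 mm along -x. 200 (x) by 150 (y) mm outside, walls and floor 4 mm. Lip on the front (-x, robot) side 40 mm high; back and sides 80 mm, sides sloping to the lip over the front 70 mm. All four bins are alike. Origin: centre of the underside, z up.
- bin_hex_coupling: Fixed red stacking bin with one hexagonal coupling nut standing loose in its rear half (45 to 52 mm along +x); floor free around 45 mm along -x. 200 (x) by 150 (y) mm outside, walls and floor 4 mm. Lip on the front (-x, robot) side 40 mm high; back and sides 80 mm, sides sloping to the lip over the front 70 mm. All four bins are alike. Origin: centre of the underside, z up.
- bin_stepped_pin: Fixed red stacking bin with one stepped pin standing loose in its rear half (45 to 52 mm along +x); floor free around 45 mm along -x. 200 (x) by 150 (y) mm outside, walls and floor 4 mm. Lip on the front (-x, robot) side 40 mm high; back and sides 80 mm, sides sloping to the lip over the front 70 mm. All four bins are alike. Origin: centre of the underside, z up.
- bar_end_thick_center (a point): Sawn-off bar end, a plain dark cylinder without flange, step or hole: diameter 48 mm, height 42 mm, standing loose on the bench among the parts. Stays where it is. Point on its axis half-way up.
- bar_end_thin_center (a point): Sawn-off bar end, a plain dark cylinder without flange, step or hole: diameter 32 mm, height 55 mm, standing loose on the bench among the parts. Stays where it is. Point on its axis half-way up.
Mind the look-alikes: they are no part of the job. What is shaped like the part that bears large_bush_center but blue or yellow is not meant. Leave any green look-alike of the part that bears small_bush_center alone.

How it is judged:
By the outcome, as a careful person would: the job done as asked, in the order asked, and still so for the second after the job is handed in, with the robot touching nothing.
It also fails if it takes over 112 s, if anything falls off the work surface, if the arm or the gripper's body presses on something with over 40 N, if the wrist force passes 120 N, or if a joint passes its speed limit or range.

## Working session

There is one attempt and no reset: what is moved stays moved. The work goes in short steps, Python scripts to look and compute and a shell command to move; the robot and the scene stay as the last step left them, time stands still between calls to the robot, and variables do not carry over. Pictures are saved under pics/ and viewed, at most 14 in all, crops included, and the job is handed in when it is done.

```bash
ls; mkdir -p pics
cat > h.py <<'E'
from station import *
import numpy as np, cv2
def cam(n):
    c=read_camera(n); h=c["color"].shape[0]; f=h/2/np.tan(np.radians(c["fovy"])/2)
    c["K"]=np.array([[f,0,c["cx"]],[0,f,c["cy"]],[0,0,1]]); c["D"]=np.array(c["distortion"],float); c["R"]=np.array(c["R"]);c["t"]=np.array(c["t"]); return c
def ray(c,uv,z):
    p=cv2.undistortPoints(np.array(uv,float).reshape(-1,1,2),c["K"],c["D"]).reshape(-1,2)
    d=np.c_[p,np.ones(len(p))]@c["R"]; o=-c["R"].T@c["t"]
    return o+d*((z-o[2])/d[:,2])[:,None]
def proj(c,X):
    return cv2.projectPoints(np.array(X,float).reshape(-1,3),cv2.Rodrigues(c["R"])[0],c["t"],c["K"],c["D"])[0].reshape(-1,2)
def save(c,n,box=None,s=1):
    im=c["color"][:,:,::-1]
    if box: im=im[box[1]:box[3],box[0]:box[2]]
    cv2.imwrite("pics/"+n,cv2.resize(im,None,fx=s,fy=s,interpolation=cv2.INTER_CUBIC))
E
python3 - <<'E'
from h import *
for n in("scene","top"):
    c=cam(n); save(c,n+"0.png",s=1.4); print(n,c["fovy"],-c["R"].T@c["t"],c["R"][2],c["D"]); np.save(n+".npy",c,allow_pickle=True)
print(get_state())
E
```

```text
pics
scene 51.23004905211023 [0.83712559 0.38839691 0.85048353] [-0.41209468 -0.46119436 -0.78579752] [-0.00974529  0.          0.          0.          0.        ]
top 56.4277119287097 [ 0.2736664  -0.05193542  1.06972305] [ 0.16909962  0.02061594 -0.98538333] [-0.10305098  0.          0.          0.          0.        ]
{'time': 0.1, 'joint_positions': array([-1.25359274e+00,  3.51171602e-01,  1.65233301e+00,  1.39646458e-05,
        1.13909958e+00, -8.46057449e-02]), 'qvel': array([ 1.10723052e-03, -9.71971129e-05, -1.33749234e-03,  1.61066189e-04,
       -9.50609713e-04, -6.98001224e-04]), 'tau': array([ 9.54104576e-05, -4.98026097e+01, -2.85704631e+01,  6.99884025e-02,
        2.38476950e-02, -5.88012881e-05]), 'ee_pos': array([ 0.21502717, -0.50590166,  0.21817145]), 'tool_rot': array([-3.07741995e+00, -6.26713508e-01,  1.64537592e-04]), 'contact_force': array([-0.24307585, -0.0346923 ,  0.27363084]), 'ft_torque': array([ 0.01326346,  0.0115074 , -0.0097451 ]), 'gripper_force': 0.0, 'grip_width': 0.0932283301422107}
```

View pics/scene0.png

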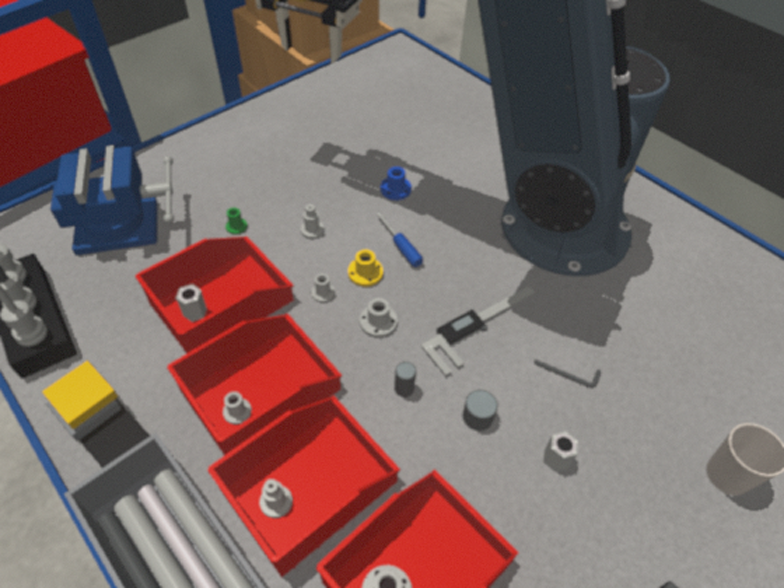

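View pics/top0.png

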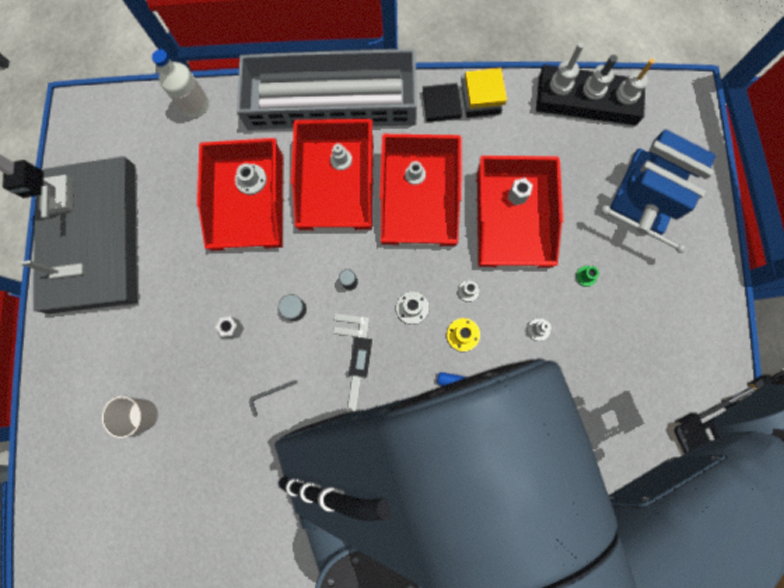

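Candidates in the top picture (784-wide):
- **Large bush:** grey (411,307). The yellow (463,334) and blue look-alikes are rejected.
- **Small bush:** grey (469,291). The green (587,276) is rejected.
- **Pin:** (540,329).
- **Hex:** (227,327).
- **Bar ends:** (291,307) and (347,279), both stay put.
- **Bins, left to right:** large bush, pin, small bush, hex.

I'll check these in close crops.

Run:
```python
from h import *
c=np.load("top.npy",allow_pickle=True).item()
im=c["color"][:,:,::-1]
a=cv2.resize(im[190:250,150:410],None,fx=3,fy=3,interpolation=cv2.INTER_CUBIC)
b=cv2.resize(im[80:195,140:405],None,fx=3,fy=3,interpolation=cv2.INTER_CUBIC)[:,:780]
o=np.vstack([a,b])
for i in range(0,780,60): cv2.line(o,(i,0),(i,5),(0,0,0),1)
cv2.imwrite("pics/crop1.png",o); print(o.shape)
# blobs of bright/dark grey on bench
hsv=cv2.cvtColor(im,cv2.COLOR_BGR2HSV)
red=((hsv[...,1]>150)&((hsv[...,0]<10)|(hsv[...,0]>170))).astype(np.uint8)
cs,_=cv2.findContours(red,cv2.RETR_EXTERNAL,cv2.CHAIN_APPROX_NONE)
for k in cs:
    if cv2.contourArea(k)>2000:
        M=k.mean((0,1)); ap=cv2.approxPolyDP(cv2.convexHull(k),4,True).reshape(-1,2); print(M,ap.tolist())
bench=cv2.medianBlur(im,41); d=np.abs(im.astype(int)-bench).max(2); m=((d>30)).astype(np.uint8)
m[:185]=0;m[255:]=0
m=cv2.morphologyEx(m,cv2.MORPH_CLOSE,np.ones((3,3)))
n,l,s,ce=cv2.connectedComponentsWithStats(m)
for i in range(1,n):
    if s[i,4]>60: print(s[i],ce[i],ray(c,[ce[i]],0.02)[0])
```

```text
(525, 780, 3)
[370.27099237 150.45419847] [[345, 111], [398, 112], [401, 158], [396, 189], [342, 189]]
[171.57198444 138.21400778] [[196, 99], [201, 112], [201, 174], [147, 177], [141, 147], [143, 102]]
[299.86153846 134.53076923] [[328, 97], [326, 173], [273, 173], [273, 97]]
[237.51908397 123.47328244] [[266, 86], [264, 163], [212, 162], [209, 87]]
[191.35040431  13.38274933] [[272, 25], [128, 32], [105, 0], [271, 0]]
[   0  185  100   70 1684] [ 35.4263658  212.83313539] [0.4522488  0.68059045 0.02      ]
[336 185  63   9 489] [366.64212679 189.01431493] [ 0.50392945 -0.26454104  0.02      ]
[526 185  22  70 709] [536.48377997 210.17771509] [ 0.43703681 -0.74728726  0.02      ]
[ 29 188  30  11 183] [ 46.75409836 193.06557377] [0.50984192 0.64988519 0.02      ]
[410 189  18  16 222] [418.67117117 196.66666667] [ 0.48034349 -0.40768267  0.02      ]
[239 192  17  17 145] [246.92413793 202.02758621] [0.47295635 0.06431645 0.02      ]
[326 201  16  15 188] [333.7287234  207.87765957] [ 0.45286936 -0.17215093  0.02      ]
[282 209  24  23 425] [293.62823529 219.91294118] [ 0.42158655 -0.06255884  0.02      ]
[198 210  21  21 147] [209.59183673 223.20408163] [0.41597002 0.16640054 0.02      ]
[154 226  20  17 253] [163.743083   234.17786561] [0.38736873 0.29312814 0.02      ]
[247 226  19  29 328] [256.96646341 240.50304878] [0.36716918 0.03697882 0.02      ]
[318 227  25  25 483] [330.27329193 238.86956522] [ 0.3686449  -0.16002369  0.02      ]
[375 228  19  15 230] [383.88695652 235.12173913] [ 0.37622341 -0.30511369  0.02      ]
```

View pics/crop1.png

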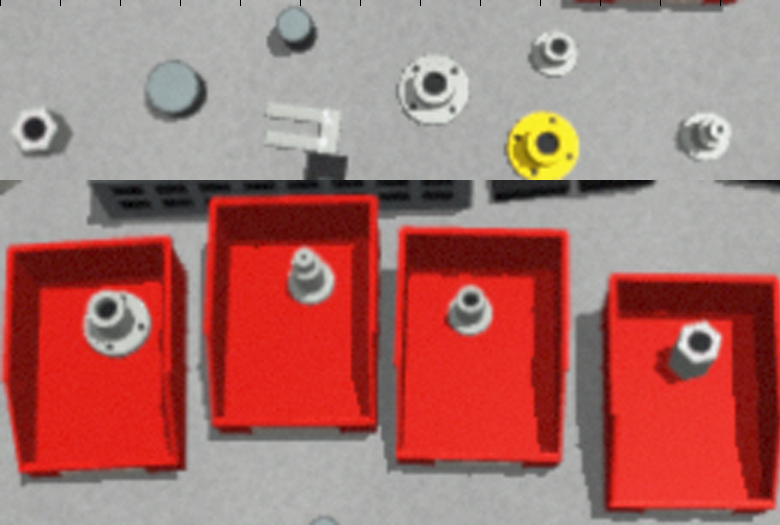

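Run:
```python
from h import *
np.set_printoptions(precision=4,suppress=True)
c=np.load("top.npy",allow_pickle=True).item()
a=lambda x,y,z:ray(c,[[150+x/3-.33,190+y/3-.33]],z)[0]
b=lambda x,y,z:ray(c,[[140+x/3-.33,80+(y-180)/3-.33]],z)[0]
print("large",a(434,89,.009),a(434,84,.046));print("small",a(554,55,.005),a(558,47,.04))
print("pin",a(704,136,.007),a(716,130,.062));print("hex",a(35,129,.05)); print("bars",a(174,87,.042),a(295,24,.055)); print("caliper",a(340,112,.005),a(265,150,.005))
for n,P in dict(large=[(22,468),(183,466),(170,238),(10,246)],pin=[(213,428),(376,425),(377,198),(210,198)],small=[(400,461),(561,461),(567,231),(400,231)],hex=[(608,506),(776,508),(780,279),(611,277)]).items():
    f=[b(*p,z) for p,z in zip(P,(.04,.04,.08,.08))]; fm=(f[0]+f[1])/2; bm=(f[2]+f[3])/2
    print(n,"w",f[0][1]-f[1][1],"len",np.linalg.norm((bm-fm)[:2]),"yaw",np.degrees(np.arctan2(*(bm-fm)[1::-1])),np.degrees(np.arctan2(f[0][0]-f[1][0],f[0][1]-f[1][1])*-1),"ctr",(fm+bm)/2)
print(b(118,323,.022),b(310,281,.012),b(470,316,.01),b(701,342,.054))
```

```text
large [ 0.4247 -0.0646  0.009 ] [ 0.4239 -0.0643  0.046 ]
small [ 0.4551 -0.1755  0.005 ] [ 0.4563 -0.1753  0.04  ]
pin [ 0.3778 -0.3095  0.007 ] [ 0.3774 -0.3069  0.062 ]
hex [0.3882 0.29   0.05  ]
bars [0.4253 0.1672 0.042 ] [0.478  0.0576 0.055 ]
caliper [0.4054 0.0216 0.005 ] [0.3715 0.0903 0.005 ]
large w 0.15109953097185916 len 0.20412628763987054 yaw 2.5881855875031867 -0.6167335787110243 ctr [0.6494 0.2698 0.06  ]
pin w 0.1497433579341743 len 0.20668068137370102 yaw -0.5277210947520578 -0.16733108369729133 ctr [0.6851 0.0869 0.06  ]
small w 0.1454974721516884 len 0.20515825608220276 yaw -1.7636410141831478 -0.9999753643325775 ctr [ 0.6485 -0.0846  0.06  ]
hex w 0.15172240859362132 len 0.20225499588558984 yaw -1.9441589175465144 -1.550200936165867 ctr [ 0.6014 -0.2742  0.06  ]
[0.6941 0.2611 0.022 ] [0.7356 0.0779 0.012 ] [ 0.697  -0.0754  0.01  ] [ 0.6511 -0.2845  0.054 ]
```

```bash
python3 -m creep '[{"tx":30,"ty":35,"tz":0,"turn":-0.1,"jaw":0},{"tx":50,"ty":70,"tz":0,"turn":-0.2,"jaw":0},{"tx":70,"ty":110,"tz":0,"turn":-0.3,"jaw":0},{"tx":85,"ty":145,"tz":0,"turn":-0.402,"jaw":0},{"tx":100,"ty":180,"tz":0,"turn":-0.402,"jaw":0},{"tx":115,"ty":215,"tz":0,"turn":-0.402,"jaw":0},{"tx":130,"ty":250,"tz":0,"turn":-0.402,"jaw":0},{"tx":145,"ty":285,"tz":0,"turn":-0.402,"jaw":0},{"tx":160,"ty":320,"tz":0,"turn":-0.402,"jaw":0},{"tx":170,"ty":340,"tz":0,"turn":-0.402,"jaw":0}]' && python3 -m creep '[{"tx":20,"ty":30,"tz":-10,"turn":0,"jaw":0},{"tx":30,"ty":60,"tz":-20,"turn":0,"jaw":0},{"tx":35,"ty":85,"tz":-40,"turn":0,"jaw":0},{"tx":39,"ty":101,"tz":-60,"turn":0,"jaw":0},{"tx":39,"ty":101,"tz":-60,"turn":0,"jaw":0},{"tx":39,"ty":101,"tz":-60,"turn":0,"jaw":0}]'
python3 - <<'E'
from h import *
c=cam("wrist");save(c,"w1.png");np.save("w1.npy",c,allow_pickle=True);s=get_state();print(s["ee_pos"],s["tool_rot"]);print(-c["R"].T@c["t"],proj(c,[.424,-.0645,.046]),proj(c,s["ee_pos"]))
E
```

```text
time: 0.93
ee_pos: [0.3855, -0.1633, 0.2186]
tool_rot: [-3.141, -0.002, 0.0]
contact_force: [0.2, -1.0, 0.1]
grip_width: 0.093
gripper_force: 0.0
time: 1.43
ee_pos: [0.4237, -0.0647, 0.1582]
tool_rot: [-3.141, -0.003, 0.003]
contact_force: [0.5, -1.2, 0.3]
grip_width: 0.0926
gripper_force: 0.0
[ 0.42415769 -0.06552153  0.15898118] [ 3.14150726e+00  7.04272753e-04 -4.96429902e-04]
[ 0.5031604  -0.06545283  0.32404076] [[281.41382012 198.62901042]] [[282.47602203 254.37293113]]
```

View pics/w1.png

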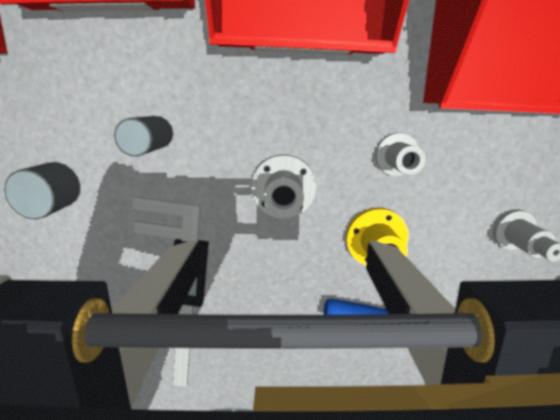

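The wrist view shows the grey large bush with its hole at (284,194), within about 5 px of the prediction. The small bush top is at (408,159) and the pin top at (553,252).

Run:
```python
from h import *
c=np.load("w1.npy",allow_pickle=True).item()
for p,z in (((284,194),.046),((284,186),.009),((408,159),.04),((400,154),.005),((553,252),.062),((516,228),.006)): print(p,ray(c,[p],z)[0])
```

```text
(284, 194) [ 0.4282334  -0.06676528  0.046     ]
(284, 186) [ 0.42644707 -0.06690901  0.009     ]
(408, 159) [ 0.45868602 -0.17522984  0.04      ]
(400, 154) [ 0.45806352 -0.18030242  0.005     ]
(553, 252) [ 0.37924621 -0.30988202  0.062     ]
(516, 228) [ 0.38100817 -0.31325048  0.006     ]
```

```bash
python3 -m creep '[{"tx":2,"ty":-1,"tz":-30,"turn":0,"jaw":0},{"tx":2,"ty":-1,"tz":-60,"turn":0,"jaw":0},{"tx":2,"ty":-1,"tz":-90,"turn":0,"jaw":0},{"tx":2,"ty":-1,"tz":-115,"turn":0,"jaw":0},{"tx":2,"ty":-1,"tz":-135,"turn":0,"jaw":0},{"tx":2,"ty":-1,"tz":-143,"turn":0,"jaw":0},{"tx":2,"ty":-1,"tz":-143,"turn":0,"jaw":0},{"tx":2,"ty":-1,"tz":-143,"turn":0,"jaw":1},{"tx":2,"ty":-1,"tz":-143,"turn":0,"jaw":1},{"tx":2,"ty":-1,"tz":-143,"turn":0,"jaw":1}]' && python3 -m creep '[{"tx":0,"ty":0,"tz":0,"turn":0,"jaw":1},{"tx":0,"ty":0,"tz":0,"turn":0,"jaw":1},{"tx":0,"ty":0,"tz":0,"turn":0,"jaw":1},{"tx":0,"ty":0,"tz":0,"turn":0,"jaw":1}]'
```

```text
time: 2.32
ee_pos: [0.427, -0.0666, 0.0169]
tool_rot: [3.141, -0.001, 0.004]
contact_force: [-0.5, -0.1, 0.5]
grip_width: 0.0775
gripper_force: 0.0
time: 2.65
ee_pos: [0.4262, -0.0662, 0.0158]
tool_rot: [3.142, -0.0, 0.0]
contact_force: [-0.1, -0.3, -0.3]
grip_width: 0.051
gripper_force: 0.0
```

```bash
python3 -m creep '[{"jaw":1,"tx":0,"ty":0,"tz":0,"turn":0},{"jaw":1,"tx":0,"ty":0,"tz":0,"turn":0},{"jaw":1,"tx":0,"ty":0,"tz":0,"turn":0},{"jaw":1,"tx":0,"ty":0,"tz":0,"turn":0},{"jaw":1,"tx":0,"ty":0,"tz":0,"turn":0},{"jaw":1,"tx":0,"ty":0,"tz":10,"turn":0},{"jaw":1,"tx":0,"ty":0,"tz":35,"turn":0},{"jaw":1,"tx":0,"ty":0,"tz":70,"turn":0},{"jaw":1,"tx":0,"ty":0,"tz":105,"turn":0},{"jaw":1,"tx":0,"ty":0,"tz":125,"turn":0}]'
```

```text
time: 3.48
ee_pos: [0.4265, -0.0663, 0.1441]
tool_rot: [3.141, -0.0, 0.004]
contact_force: [1.8, -0.4, -5.1]
grip_width: 0.0357
gripper_force: 30.0
```

```bash
python3 -m creep '[{"jaw":1,"tx":8,"ty":15,"tz":5,"turn":0},{"jaw":1,"tx":25,"ty":45,"tz":10,"turn":0},{"jaw":1,"tx":43,"ty":80,"tz":10,"turn":0},{"jaw":1,"tx":62,"ty":115,"tz":10,"turn":0},{"jaw":1,"tx":81,"ty":150,"tz":10,"turn":0},{"jaw":1,"tx":100,"ty":185,"tz":10,"turn":0},{"jaw":1,"tx":119,"ty":220,"tz":10,"turn":0},{"jaw":1,"tx":138,"ty":255,"tz":10,"turn":0},{"jaw":1,"tx":155,"ty":287,"tz":10,"turn":0},{"jaw":1,"tx":168,"ty":312,"tz":10,"turn":0}]' && python3 -m creep '[{"jaw":1,"tx":9,"ty":16,"tz":0,"turn":0},{"jaw":1,"tx":12,"ty":22,"tz":-15,"turn":0},{"jaw":1,"tx":12,"ty":22,"tz":-30,"turn":0},{"jaw":1,"tx":12,"ty":22,"tz":-30,"turn":0}]'
python3 - <<'E'
from h import *
c=cam("scene");save(c,"s2.png",(130,160,460,420),2.4);print(get_state()["ee_pos"])
E
```

```text
time: 4.32
ee_pos: [0.5943, 0.2483, 0.1506]
tool_rot: [3.141, 0.001, -0.001]
contact_force: [-0.2, -0.3, -4.8]
grip_width: 0.0359
gripper_force: 30.0
time: 4.65
ee_pos: [0.604, 0.2675, 0.1174]
tool_rot: [3.139, 0.001, -0.009]
contact_force: [-0.5, -0.9, -6.1]
grip_width: 0.0355
gripper_force: 30.0
[0.60465854 0.26737375 0.11909383]
```

View pics/s2.png

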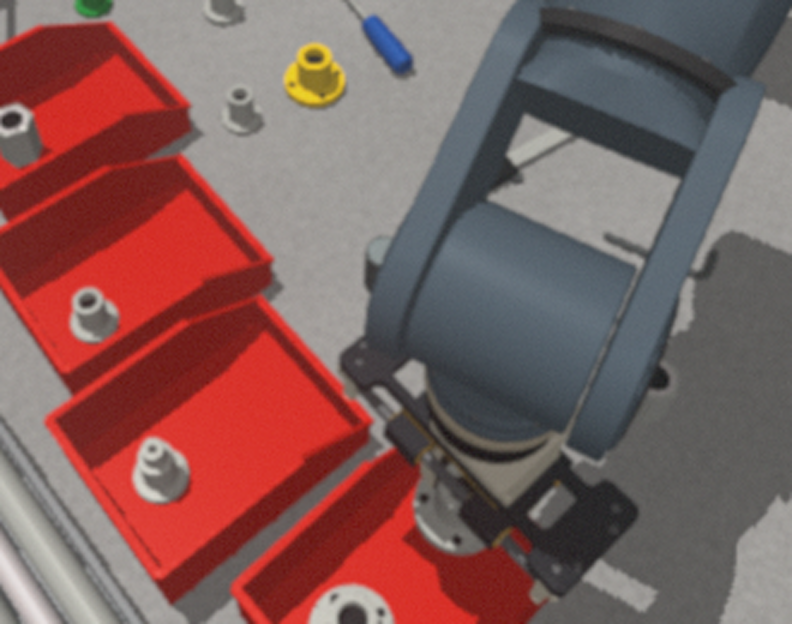

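The bush hangs upright over the front half of its bin, and all parts on the bench are still standing. Lowering now.

```bash
python3 -m creep '[{"jaw":1,"tx":0,"ty":0,"tz":-20,"turn":0},{"jaw":1,"tx":0,"ty":0,"tz":-45,"turn":0},{"jaw":1,"tx":0,"ty":0,"tz":-68,"turn":0},{"jaw":1,"tx":0,"ty":0,"tz":-82,"turn":0},{"jaw":1,"tx":0,"ty":0,"tz":-88,"turn":0},{"jaw":1,"tx":0,"ty":0,"tz":-92,"turn":0},{"jaw":1,"tx":0,"ty":0,"tz":-94,"turn":0},{"jaw":1,"tx":0,"ty":0,"tz":-96,"turn":0},{"jaw":1,"tx":0,"ty":0,"tz":-96,"turn":0}]'
```

```text
time: 5.45
ee_pos: [0.6065, 0.268, 0.0254]
tool_rot: [-3.141, 0.0, -0.002]
contact_force: [-0.4, 0.2, -4.5]
grip_width: 0.0355
gripper_force: 30.0
```

```bash
python3 -m creep '[{"jaw":1,"tx":0,"ty":0,"tz":-1,"turn":0},{"jaw":1,"tx":0,"ty":0,"tz":-2,"turn":0},{"jaw":1,"tx":0,"ty":0,"tz":-3,"turn":0},{"jaw":1,"tx":0,"ty":0,"tz":-3,"turn":0},{"jaw":1,"tx":0,"ty":0,"tz":-3,"turn":0}]'
```

```text
time: 5.87
ee_pos: [0.6061, 0.2678, 0.0216]
tool_rot: [3.142, -0.0, -0.0]
contact_force: [-0.4, -0.9, -4.7]
grip_width: 0.0353
gripper_force: 30.0
```

```bash
python3 -m creep '[{"jaw":1,"tx":0,"ty":0,"tz":-0.5,"turn":0},{"jaw":1,"tx":0,"ty":0,"tz":-1,"turn":0},{"jaw":1,"tx":0,"ty":0,"tz":-1,"turn":0},{"jaw":1,"tx":0,"ty":0,"tz":-1,"turn":0}]';python3 -m creep '[{"jaw":1,"tx":0,"ty":0,"tz":-0.5,"turn":0},{"jaw":1,"tx":0,"ty":0,"tz":-1,"turn":0},{"jaw":1,"tx":0,"ty":0,"tz":-1,"turn":0},{"jaw":1,"tx":0,"ty":0,"tz":-1,"turn":0}]'
```

```text
time: 6.2
ee_pos: [0.6061, 0.2678, 0.0206]
tool_rot: [3.142, -0.0, -0.0]
contact_force: [-1.2, 0.0, -5.0]
grip_width: 0.0357
gripper_force: 30.0
time: 6.53
ee_pos: [0.6062, 0.2678, 0.0197]
tool_rot: [-3.142, 0.0, -0.0]
contact_force: [0.2, -0.8, -4.4]
grip_width: 0.0355
gripper_force: 30.0
```

```bash
python3 -m creep '[{"jaw":1,"tx":0,"ty":0,"tz":-0.5,"turn":0},{"jaw":1,"tx":0,"ty":0,"tz":-0.5,"turn":0},{"jaw":1,"tx":0,"ty":0,"tz":-0.5,"turn":0}]';python3 -m creep '[{"jaw":1,"tx":0,"ty":0,"tz":-0.5,"turn":0},{"jaw":1,"tx":0,"ty":0,"tz":-0.5,"turn":0},{"jaw":1,"tx":0,"ty":0,"tz":-0.5,"turn":0}]'
```

```text
time: 6.78
ee_pos: [0.6062, 0.2678, 0.0197]
tool_rot: [-3.142, 0.0, -0.0]
contact_force: [-3.8, -2.0, 5.7]
grip_width: 0.0354
gripper_force: 30.0
time: 7.03
ee_pos: [0.6062, 0.2679, 0.0197]
tool_rot: [-3.142, 0.0, -0.0]
contact_force: [-7.0, -3.0, 9.8]
grip_width: 0.0356
gripper_force: 30.0
```

```bash
python3 -m creep '[{"jaw":0.25,"tx":0,"ty":0,"tz":1,"turn":0},{"jaw":0.25,"tx":0,"ty":0,"tz":1,"turn":0},{"jaw":0.25,"tx":0,"ty":0,"tz":1,"turn":0},{"jaw":0.25,"tx":0,"ty":0,"tz":1,"turn":0},{"jaw":0.25,"tx":0,"ty":0,"tz":1,"turn":0},{"jaw":0.25,"tx":0,"ty":0,"tz":1,"turn":0},{"jaw":0.25,"tx":0,"ty":0,"tz":25,"turn":0},{"jaw":0.25,"tx":0,"ty":0,"tz":60,"turn":0},{"jaw":0.25,"tx":0,"ty":0,"tz":100,"turn":0},{"jaw":0.25,"tx":0,"ty":0,"tz":130,"turn":0}]' && python3 -m creep '[{"jaw":0,"tx":-5,"ty":-15,"tz":0,"turn":0},{"jaw":0,"tx":-15,"ty":-45,"tz":0,"turn":0},{"jaw":0,"tx":-26,"ty":-80,"tz":0,"turn":0},{"jaw":0,"tx":-38,"ty":-116,"tz":0,"turn":0},{"jaw":0,"tx":-50,"ty":-152,"tz":0,"turn":0},{"jaw":0,"tx":-62,"ty":-188,"tz":0,"turn":0},{"jaw":0,"tx":-74,"ty":-224,"tz":0,"turn":0},{"jaw":0,"tx":-86,"ty":-260,"tz":0,"turn":0},{"jaw":0,"tx":-98,"ty":-296,"tz":0,"turn":0},{"jaw":0,"tx":-110,"ty":-332,"tz":0,"turn":0}]' && python3 -m creep '[{"jaw":0,"tx":-12,"ty":-36,"tz":0,"turn":0},{"jaw":0,"tx":-24,"ty":-72,"tz":0,"turn":0},{"jaw":0,"tx":-34,"ty":-98,"tz":-5,"turn":0},{"jaw":0,"tx":-39,"ty":-112,"tz":-10,"turn":0},{"jaw":0,"tx":-39,"ty":-112,"tz":-10,"turn":0},{"jaw":0,"tx":-39,"ty":-112,"tz":-10,"turn":0}]'
python3 - <<'E'
from h import *
c=cam("wrist");save(c,"w2.png",s=1.4);np.save("w2.npy",c,allow_pickle=True);s=get_state();print(s["ee_pos"],s["tool_rot"]);print(proj(c,[[.4575,-.176,.04],[.379,-.3095,.062]]))
E
```

```text
time: 7.87
ee_pos: [0.6065, 0.268, 0.1515]
tool_rot: [-3.141, 0.0, -0.003]
contact_force: [0.2, -0.5, 0.8]
grip_width: 0.0696
gripper_force: 0.0
time: 8.7
ee_pos: [0.4953, -0.0657, 0.1488]
tool_rot: [3.141, -0.0, 0.001]
contact_force: [0.9, -0.7, 0.1]
grip_width: 0.0932
gripper_force: 0.0
time: 9.2
ee_pos: [0.4569, -0.1764, 0.1386]
tool_rot: [-3.141, 0.003, 0.0]
contact_force: [0.5, 0.5, 0.3]
grip_width: 0.0931
gripper_force: 0.0
[ 0.4572757  -0.17584191  0.1387634 ] [-3.14144675e+00  9.86610563e-04 -1.45736645e-04]
[[281.09584018 203.02185277]
 [436.84064192 297.92596697]]
```

View pics/w2.png

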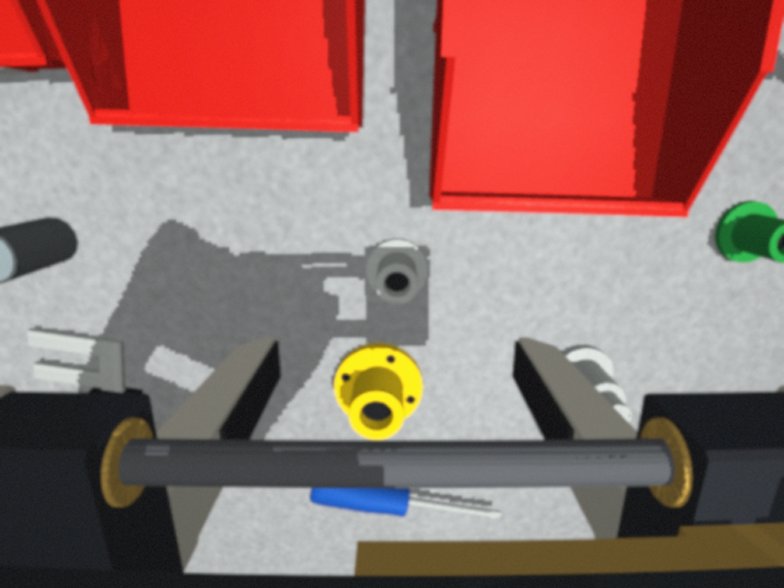

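The small bush sits between the fingers, with its hole at (397,281) in the enlarged picture, about 2 mm from the prediction. Yellow and green are clear of the fingers. Descending and gripping.

```bash
python3 -m creep '[{"tx":1.5,"ty":-1.5,"tz":-30,"turn":0,"jaw":0},{"tx":1.5,"ty":-1.5,"tz":-60,"turn":0,"jaw":0},{"tx":1.5,"ty":-1.5,"tz":-90,"turn":0,"jaw":0},{"tx":1.5,"ty":-1.5,"tz":-112,"turn":0,"jaw":0},{"tx":1.5,"ty":-1.5,"tz":-123,"turn":0,"jaw":0.1},{"tx":1.5,"ty":-1.5,"tz":-127,"turn":0,"jaw":0.3},{"tx":1.5,"ty":-1.5,"tz":-127,"turn":0,"jaw":1},{"tx":1.5,"ty":-1.5,"tz":-127,"turn":0,"jaw":1},{"tx":1.5,"ty":-1.5,"tz":-127,"turn":0,"jaw":1},{"tx":1.5,"ty":-1.5,"tz":-127,"turn":0,"jaw":1}]' && python3 -m creep '[{"tx":0,"ty":0,"tz":0,"turn":0,"jaw":1},{"tx":0,"ty":0,"tz":0,"turn":0,"jaw":1},{"tx":0,"ty":0,"tz":0,"turn":0,"jaw":1},{"tx":0,"ty":0,"tz":0,"turn":0,"jaw":1},{"tx":0,"ty":0,"tz":0,"turn":0,"jaw":1},{"tx":0,"ty":0,"tz":0,"turn":0,"jaw":1},{"tx":0,"ty":0,"tz":0,"turn":0,"jaw":1},{"tx":0,"ty":0,"tz":0,"turn":0,"jaw":1}]'
```

```text
time: 10.08
ee_pos: [0.4593, -0.1779, 0.0127]
tool_rot: [3.141, -0.0, 0.003]
contact_force: [0.2, -0.3, -0.6]
grip_width: 0.0575
gripper_force: 0.0
time: 10.75
ee_pos: [0.4586, -0.1777, 0.0117]
tool_rot: [3.142, -0.0, -0.0]
contact_force: [-0.4, -0.3, 2.6]
grip_width: 0.0256
gripper_force: 30.0
```

```bash
python3 -m creep '[{"jaw":1,"tx":0,"ty":0,"tz":10,"turn":0},{"jaw":1,"tx":0,"ty":0,"tz":35,"turn":0},{"jaw":1,"tx":0,"ty":0,"tz":70,"turn":0},{"jaw":1,"tx":5,"ty":3,"tz":95,"turn":0},{"jaw":1,"tx":25,"ty":16,"tz":105,"turn":0},{"jaw":1,"tx":55,"ty":36,"tz":110,"turn":0},{"jaw":1,"tx":85,"ty":56,"tz":110,"turn":0},{"jaw":1,"tx":115,"ty":76,"tz":110,"turn":0},{"jaw":1,"tx":136,"ty":90,"tz":110,"turn":0},{"jaw":1,"tx":144,"ty":95,"tz":110,"turn":0}]' && python3 -m creep '[{"jaw":1,"tx":0,"ty":0,"tz":0,"turn":0},{"jaw":1,"tx":0,"ty":0,"tz":-10,"turn":0},{"jaw":1,"tx":0,"ty":0,"tz":-35,"turn":0},{"jaw":1,"tx":0,"ty":0,"tz":-60,"turn":0},{"jaw":1,"tx":0,"ty":0,"tz":-82,"turn":0},{"jaw":1,"tx":0,"ty":0,"tz":-95,"turn":0},{"jaw":1,"tx":0,"ty":0,"tz":-100,"turn":0},{"jaw":1,"tx":0,"ty":0,"tz":-103,"turn":0},{"jaw":1,"tx":0,"ty":0,"tz":-104,"turn":0},{"jaw":1,"tx":0,"ty":0,"tz":-104,"turn":0}]'
python3 -m creep '[{"jaw":1,"tx":0,"ty":0,"tz":-0.5,"turn":0},{"jaw":1,"tx":0,"ty":0,"tz":-1,"turn":0},{"jaw":1,"tx":0,"ty":0,"tz":-1,"turn":0},{"jaw":1,"tx":0,"ty":0,"tz":-1,"turn":0}]'
```

```text
time: 11.58
ee_pos: [0.6047, -0.0805, 0.1221]
tool_rot: [-3.141, -0.003, -0.002]
contact_force: [-0.4, 0.2, -0.5]
grip_width: 0.0255
gripper_force: 30.0
time: 12.42
ee_pos: [0.603, -0.083, 0.0185]
tool_rot: [3.141, -0.001, 0.002]
contact_force: [-1.2, -0.2, -1.1]
grip_width: 0.0253
gripper_force: 30.0
time: 12.75
ee_pos: [0.6028, -0.0827, 0.017]
tool_rot: [3.141, -0.0, 0.001]
contact_force: [-0.6, 0.2, -1.0]
grip_width: 0.0258
gripper_force: 30.0
```

```bash
python3 -m creep '[{"jaw":1,"tx":0,"ty":0,"tz":-0.5,"turn":0},{"jaw":1,"tx":0,"ty":0,"tz":-0.8,"turn":0},{"jaw":1,"tx":0,"ty":0,"tz":-0.8,"turn":0},{"jaw":1,"tx":0,"ty":0,"tz":-0.8,"turn":0}]'
python3 -m creep '[{"jaw":1,"tx":0,"ty":0,"tz":-0.4,"turn":0},{"jaw":1,"tx":0,"ty":0,"tz":-0.6,"turn":0},{"jaw":1,"tx":0,"ty":0,"tz":-0.6,"turn":0},{"jaw":1,"tx":0,"ty":0,"tz":-0.6,"turn":0}]'
```

```text
time: 13.08
ee_pos: [0.6026, -0.0827, 0.0158]
tool_rot: [-3.142, 0.0, 0.0]
contact_force: [0.3, 0.2, -1.2]
grip_width: 0.0249
gripper_force: 30.0
time: 13.42
ee_pos: [0.6027, -0.0827, 0.0157]
tool_rot: [3.142, -0.0, 0.0]
contact_force: [-2.2, 0.3, 5.3]
grip_width: 0.0255
gripper_force: 30.0
```

```bash
python3 -m creep '[{"jaw":0.3,"tx":0,"ty":0,"tz":0.6,"turn":0},{"jaw":0.3,"tx":0,"ty":0,"tz":0.6,"turn":0},{"jaw":0.3,"tx":0,"ty":0,"tz":0.6,"turn":0},{"jaw":0.3,"tx":0,"ty":0,"tz":0.6,"turn":0},{"jaw":0.3,"tx":0,"ty":0,"tz":0.6,"turn":0},{"jaw":0.3,"tx":0,"ty":0,"tz":0.6,"turn":0},{"jaw":0.3,"tx":0,"ty":0,"tz":25,"turn":0},{"jaw":0.3,"tx":0,"ty":0,"tz":60,"turn":0},{"jaw":0.3,"tx":0,"ty":0,"tz":100,"turn":0},{"jaw":0.3,"tx":0,"ty":0,"tz":140,"turn":0}]' && python3 -m creep '[{"jaw":0,"tx":-8,"ty":13,"tz":0,"turn":0},{"jaw":0,"tx":-24,"ty":41,"tz":0,"turn":0},{"jaw":0,"tx":-43,"ty":74,"tz":0,"turn":0},{"jaw":0,"tx":-62,"ty":107,"tz":0,"turn":0},{"jaw":0,"tx":-81,"ty":140,"tz":0,"turn":0},{"jaw":0,"tx":-100,"ty":173,"tz":0,"turn":0},{"jaw":0,"tx":-119,"ty":206,"tz":0,"turn":0},{"jaw":0,"tx":-138,"ty":239,"tz":0,"turn":0},{"jaw":0,"tx":-157,"ty":272,"tz":0,"turn":0},{"jaw":0,"tx":-176,"ty":305,"tz":0,"turn":0}]' && python3 -m creep '[{"jaw":0,"tx":-17,"ty":30,"tz":0,"turn":0},{"jaw":0,"tx":-32,"ty":55,"tz":0,"turn":0},{"jaw":0,"tx":-39,"ty":68,"tz":0,"turn":0},{"jaw":0,"tx":-39,"ty":68,"tz":0,"turn":0},{"jaw":0,"tx":-39,"ty":68,"tz":0,"turn":0}]'
python3 - <<'E'
from h import *
c=cam("wrist");save(c,"w3.png",(180,130,380,280),4);np.save("w3.npy",c,allow_pickle=True);s=get_state();print(s["ee_pos"],s["tool_rot"]);print(proj(c,[[.388,.29,.05]]))
E
```

```text
time: 14.25
ee_pos: [0.6021, -0.0826, 0.1565]
tool_rot: [-3.141, 0.0, 0.002]
contact_force: [0.6, -0.2, 0.1]
grip_width: 0.0647
gripper_force: 0.0
time: 15.08
ee_pos: [0.4254, 0.2237, 0.1554]
tool_rot: [-3.141, 0.001, -0.001]
contact_force: [1.3, 0.8, -0.5]
grip_width: 0.0928
gripper_force: 0.0
time: 15.5
ee_pos: [0.3874, 0.2906, 0.1552]
tool_rot: [3.142, 0.002, 0.0]
contact_force: [-0.8, -0.4, 0.5]
grip_width: 0.0929
gripper_force: 0.0
[0.38779119 0.29001423 0.15522353] [3.14146540e+00 3.96933169e-04 1.38835368e-04]
[[282.27441982 200.83405421]]
```

View pics/w3.png

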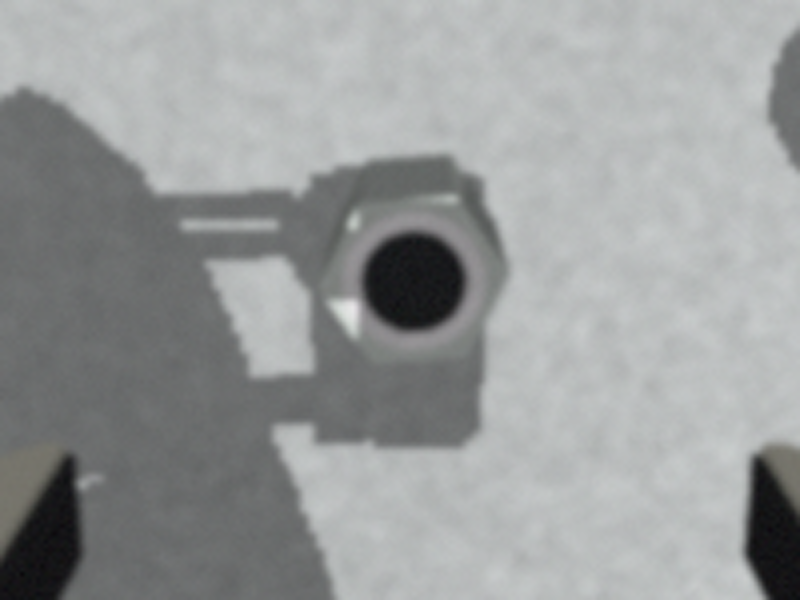

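The hex has its hole at (414,282) in the crop, about 1 mm off the prediction. Its corners at (507,272) and (327,288) are tilted about 5.5°, so a turn of -0.43 rad closes the fingers on flats.

```bash
python3 -m creep '[{"tx":0,"ty":-1,"tz":-10,"turn":-0.11,"jaw":0},{"tx":0,"ty":-1,"tz":-20,"turn":-0.22,"jaw":0},{"tx":0,"ty":-1,"tz":-35,"turn":-0.33,"jaw":0},{"tx":0,"ty":-1,"tz":-60,"turn":-0.43,"jaw":0},{"tx":0,"ty":-1,"tz":-90,"turn":-0.43,"jaw":0},{"tx":0,"ty":-1,"tz":-118,"turn":-0.43,"jaw":0},{"tx":0,"ty":-1,"tz":-135,"turn":-0.43,"jaw":0.1},{"tx":0,"ty":-1,"tz":-142,"turn":-0.43,"jaw":0.2},{"tx":0,"ty":-1,"tz":-142,"turn":-0.43,"jaw":1},{"tx":0,"ty":-1,"tz":-142,"turn":-0.43,"jaw":1}]' && python3 -m creep '[{"tx":0,"ty":0,"tz":0,"turn":0,"jaw":1},{"tx":0,"ty":0,"tz":0,"turn":0,"jaw":1},{"tx":0,"ty":0,"tz":0,"turn":0,"jaw":1},{"tx":0,"ty":0,"tz":0,"turn":0,"jaw":1},{"tx":0,"ty":0,"tz":0,"turn":0,"jaw":1},{"tx":0,"ty":0,"tz":0,"turn":0,"jaw":1},{"tx":0,"ty":0,"tz":0,"turn":0,"jaw":1},{"tx":0,"ty":0,"tz":0,"turn":0,"jaw":1},{"tx":0,"ty":0,"tz":0,"turn":0,"jaw":1},{"tx":0,"ty":0,"tz":0,"turn":0,"jaw":1}]'
```

```text
time: 16.38
ee_pos: [0.3883, 0.289, 0.0138]
tool_rot: [-3.069, 0.672, -0.0]
contact_force: [0.7, -0.3, 0.2]
grip_width: 0.0713
gripper_force: 0.0
time: 17.22
ee_pos: [0.3879, 0.2896, 0.0137]
tool_rot: [-3.069, 0.67, -0.001]
contact_force: [-0.5, 0.3, 7.3]
grip_width: 0.0358
gripper_force: 30.0
```

```bash
python3 -m creep '[{"jaw":1,"tx":0,"ty":0,"tz":10,"turn":0},{"jaw":1,"tx":0,"ty":0,"tz":35,"turn":0},{"jaw":1,"tx":0,"ty":0,"tz":70,"turn":0},{"jaw":1,"tx":2,"ty":-8,"tz":100,"turn":0},{"jaw":1,"tx":9,"ty":-30,"tz":120,"turn":0.1},{"jaw":1,"tx":18,"ty":-60,"tz":130,"turn":0.2},{"jaw":1,"tx":28,"ty":-94,"tz":130,"turn":0.3},{"jaw":1,"tx":38,"ty":-128,"tz":130,"turn":0.4},{"jaw":1,"tx":48,"ty":-162,"tz":130,"turn":0.43},{"jaw":1,"tx":59,"ty":-197,"tz":130,"turn":0.43}]' && python3 -m creep '[{"jaw":1,"tx":10,"ty":-35,"tz":0,"turn":0},{"jaw":1,"tx":21,"ty":-70,"tz":0,"turn":0},{"jaw":1,"tx":31,"ty":-105,"tz":0,"turn":0},{"jaw":1,"tx":42,"ty":-140,"tz":0,"turn":0},{"jaw":1,"tx":52,"ty":-175,"tz":0,"turn":0},{"jaw":1,"tx":63,"ty":-210,"tz":0,"turn":0},{"jaw":1,"tx":73,"ty":-245,"tz":0,"turn":0},{"jaw":1,"tx":84,"ty":-280,"tz":0,"turn":0},{"jaw":1,"tx":94,"ty":-315,"tz":0,"turn":0},{"jaw":1,"tx":102,"ty":-342,"tz":0,"turn":0}]' && python3 -m creep '[{"jaw":1,"tx":6,"ty":-18,"tz":0,"turn":0},{"jaw":1,"tx":7,"ty":-23,"tz":0,"turn":0},{"jaw":1,"tx":7,"ty":-23,"tz":-10,"turn":0},{"jaw":1,"tx":7,"ty":-23,"tz":-30,"turn":0},{"jaw":1,"tx":7,"ty":-23,"tz":-55,"turn":0},{"jaw":1,"tx":7,"ty":-23,"tz":-80,"turn":0},{"jaw":1,"tx":7,"ty":-23,"tz":-100,"turn":0},{"jaw":1,"tx":7,"ty":-23,"tz":-112,"turn":0},{"jaw":1,"tx":7,"ty":-23,"tz":-117,"turn":0},{"jaw":1,"tx":7,"ty":-23,"tz":-118,"turn":0}]'
```

```text
time: 18.05
ee_pos: [0.4461, 0.0907, 0.1436]
tool_rot: [3.142, 0.004, -0.001]
contact_force: [0.1, 0.2, -4.5]
grip_width: 0.0356
gripper_force: 30.0
time: 18.88
ee_pos: [0.5484, -0.2521, 0.1433]
tool_rot: [-3.141, 0.002, 0.001]
contact_force: [1.0, 0.5, -3.9]
grip_width: 0.0355
gripper_force: 30.0
time: 19.72
ee_pos: [0.5551, -0.2717, 0.0245]
tool_rot: [-3.141, -0.001, 0.002]
contact_force: [-0.8, 0.4, -2.9]
grip_width: 0.0358
gripper_force: 30.0
```

```bash
python3 -m creep '[{"jaw":1,"tx":0,"ty":0,"tz":-2,"turn":0},{"jaw":1,"tx":0,"ty":0,"tz":-4,"turn":0},{"jaw":1,"tx":0,"ty":0,"tz":-6,"turn":0},{"jaw":1,"tx":0,"ty":0,"tz":-6.5,"turn":0},{"jaw":1,"tx":0,"ty":0,"tz":-6.5,"turn":0}]'; python3 -m creep '[{"jaw":1,"tx":0,"ty":0,"tz":-0.5,"turn":0},{"jaw":1,"tx":0,"ty":0,"tz":-0.8,"turn":0},{"jaw":1,"tx":0,"ty":0,"tz":-0.8,"turn":0},{"jaw":1,"tx":0,"ty":0,"tz":-0.8,"turn":0}]'
```

```text
time: 20.13
ee_pos: [0.5557, -0.2728, 0.019]
tool_rot: [3.141, -0.0, 0.001]
contact_force: [0.0, -1.2, -3.7]
grip_width: 0.0357
gripper_force: 30.0
time: 20.47
ee_pos: [0.5556, -0.2727, 0.018]
tool_rot: [-3.142, 0.0, -0.0]
contact_force: [0.9, 0.3, -3.5]
grip_width: 0.036
gripper_force: 30.0
```

```bash
python3 -m creep '[{"jaw":1,"tx":0,"ty":0,"tz":-0.4,"turn":0},{"jaw":1,"tx":0,"ty":0,"tz":-0.6,"turn":0},{"jaw":1,"tx":0,"ty":0,"tz":-0.6,"turn":0},{"jaw":1,"tx":0,"ty":0,"tz":-0.6,"turn":0}]'; python3 -m creep '[{"jaw":1,"tx":0,"ty":0,"tz":-0.2,"turn":0},{"jaw":1,"tx":0,"ty":0,"tz":-0.3,"turn":0},{"jaw":1,"tx":0,"ty":0,"tz":-0.3,"turn":0},{"jaw":1,"tx":0,"ty":0,"tz":-0.3,"turn":0}]'
```

```text
time: 20.8
ee_pos: [0.5557, -0.2727, 0.0177]
tool_rot: [3.141, -0.0, 0.0]
contact_force: [-1.8, 1.3, 3.7]
grip_width: 0.0359
gripper_force: 30.0
time: 21.13
ee_pos: [0.5557, -0.2727, 0.0177]
tool_rot: [3.141, -0.0, 0.0]
contact_force: [-2.9, 2.0, 7.8]
grip_width: 0.0359
gripper_force: 30.0
```

```bash
python3 -m creep '[{"jaw":0.28,"tx":0,"ty":0,"tz":0.6,"turn":0},{"jaw":0.28,"tx":0,"ty":0,"tz":0.6,"turn":0},{"jaw":0.28,"tx":0,"ty":0,"tz":0.6,"turn":0},{"jaw":0.28,"tx":0,"ty":0,"tz":0.6,"turn":0},{"jaw":0.28,"tx":0,"ty":0,"tz":0.6,"turn":0},{"jaw":0.28,"tx":0,"ty":0,"tz":0.6,"turn":0},{"jaw":0.28,"tx":0,"ty":0,"tz":25,"turn":0},{"jaw":0.28,"tx":0,"ty":0,"tz":60,"turn":0},{"jaw":0.28,"tx":0,"ty":0,"tz":100,"turn":0},{"jaw":0.28,"tx":0,"ty":0,"tz":140,"turn":0}]' && python3 -m creep '[{"jaw":0,"tx":-12,"ty":-3,"tz":0,"turn":0},{"jaw":0,"tx":-40,"ty":-9,"tz":0,"turn":0},{"jaw":0,"tx":-75,"ty":-16,"tz":0,"turn":0},{"jaw":0,"tx":-110,"ty":-24,"tz":0,"turn":0},{"jaw":0,"tx":-145,"ty":-31,"tz":0,"turn":0},{"jaw":0,"tx":-168,"ty":-36,"tz":0,"turn":0},{"jaw":0,"tx":-177,"ty":-38,"tz":0,"turn":0},{"jaw":0,"tx":-177,"ty":-38,"tz":0,"turn":0},{"jaw":0,"tx":-177,"ty":-38,"tz":0,"turn":0}]'
python3 - <<'E'
from h import *
c=cam("wrist");save(c,"w4.png",s=1.4);np.save("w4.npy",c,allow_pickle=True);s=get_state();print(s["ee_pos"],s["tool_rot"]);print(proj(c,[[.379,-.3105,.062],[.379,-.3105,.006]])*1.4)
E
```

```text
time: 21.97
ee_pos: [0.5552, -0.2724, 0.1583]
tool_rot: [-3.141, 0.0, 0.002]
contact_force: [-0.1, -0.2, 0.4]
grip_width: 0.0668
gripper_force: 0.0
time: 22.72
ee_pos: [0.3793, -0.311, 0.1573]
tool_rot: [3.141, -0.001, 0.001]
contact_force: [0.9, -0.8, -0.3]
grip_width: 0.0933
gripper_force: 0.0
[ 0.37972385 -0.31078418  0.15721951] [ 3.14113326e+00 -1.24011809e-04  1.18472783e-03]
[[393.36309586 287.40194758]
 [393.69437177 264.56775541]]
```

View pics/w4.png

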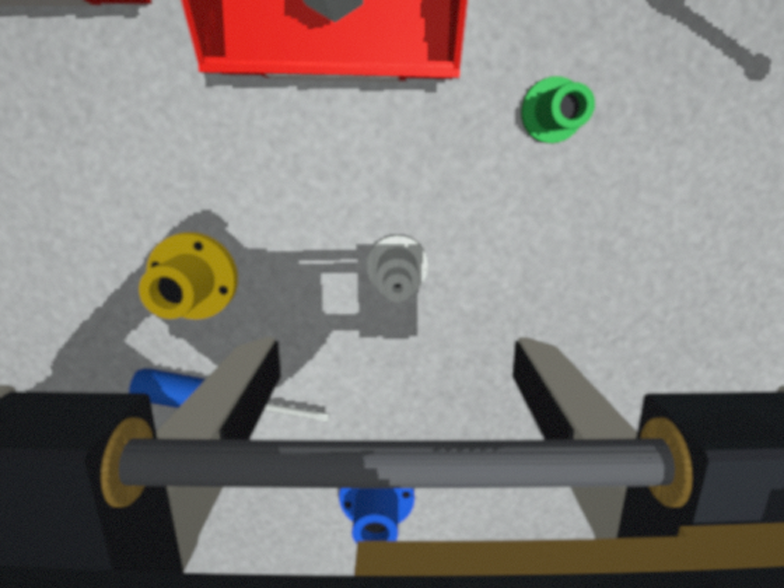

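The pin spigot is at (398,287) against a prediction of (393,287). The blue and yellow look-alikes and the screwdriver are clear of the fingers.

```bash
python3 -m creep '[{"tx":0,"ty":-1.5,"tz":-30,"turn":0,"jaw":0},{"tx":0,"ty":-1.5,"tz":-60,"turn":0,"jaw":0},{"tx":0,"ty":-1.5,"tz":-90,"turn":0,"jaw":0},{"tx":0,"ty":-1.5,"tz":-118,"turn":0,"jaw":0},{"tx":0,"ty":-1.5,"tz":-136,"turn":0,"jaw":0.1},{"tx":0,"ty":-1.5,"tz":-143,"turn":0,"jaw":0.3},{"tx":0,"ty":-1.5,"tz":-143,"turn":0,"jaw":1},{"tx":0,"ty":-1.5,"tz":-143,"turn":0,"jaw":1},{"tx":0,"ty":-1.5,"tz":-143,"turn":0,"jaw":1},{"tx":0,"ty":-1.5,"tz":-143,"turn":0,"jaw":1}]' && python3 -m creep '[{"tx":0,"ty":0,"tz":0,"turn":0,"jaw":1},{"tx":0,"ty":0,"tz":0,"turn":0,"jaw":1},{"tx":0,"ty":0,"tz":0,"turn":0,"jaw":1},{"tx":0,"ty":0,"tz":0,"turn":0,"jaw":1},{"tx":0,"ty":0,"tz":0,"turn":0,"jaw":1},{"tx":0,"ty":0,"tz":0,"turn":0,"jaw":1},{"tx":0,"ty":0,"tz":0,"turn":0,"jaw":1},{"tx":0,"ty":0,"tz":0,"turn":0,"jaw":1}]'
```

```text
time: 23.6
ee_pos: [0.3794, -0.3127, 0.0152]
tool_rot: [3.14, 0.0, 0.003]
contact_force: [0.6, 0.5, 0.4]
grip_width: 0.0577
gripper_force: 0.0
time: 24.27
ee_pos: [0.3786, -0.3123, 0.0142]
tool_rot: [3.141, -0.0, 0.0]
contact_force: [-0.0, 1.0, 4.7]
grip_width: 0.0277
gripper_force: 30.0
```

```bash
python3 -m creep '[{"jaw":1,"tx":0,"ty":0,"tz":10,"turn":0},{"jaw":1,"tx":0,"ty":0,"tz":35,"turn":0},{"jaw":1,"tx":0,"ty":0,"tz":70,"turn":0},{"jaw":1,"tx":5,"ty":8,"tz":100,"turn":0},{"jaw":1,"tx":18,"ty":28,"tz":122,"turn":0},{"jaw":1,"tx":36,"ty":55,"tz":130,"turn":0},{"jaw":1,"tx":55,"ty":84,"tz":130,"turn":0},{"jaw":1,"tx":74,"ty":113,"tz":130,"turn":0},{"jaw":1,"tx":93,"ty":142,"tz":130,"turn":0},{"jaw":1,"tx":112,"ty":171,"tz":130,"turn":0}]' && python3 -m creep '[{"jaw":1,"tx":19,"ty":29,"tz":0,"turn":0},{"jaw":1,"tx":38,"ty":58,"tz":0,"turn":0},{"jaw":1,"tx":57,"ty":87,"tz":0,"turn":0},{"jaw":1,"tx":76,"ty":116,"tz":0,"turn":0},{"jaw":1,"tx":95,"ty":145,"tz":0,"turn":0},{"jaw":1,"tx":114,"ty":174,"tz":0,"turn":0},{"jaw":1,"tx":131,"ty":200,"tz":0,"turn":0},{"jaw":1,"tx":143,"ty":219,"tz":0,"turn":0},{"jaw":1,"tx":149,"ty":228,"tz":0,"turn":0},{"jaw":1,"tx":149,"ty":228,"tz":-10,"turn":0}]' && python3 -m creep '[{"jaw":1,"tx":0,"ty":0,"tz":-20,"turn":0},{"jaw":1,"tx":0,"ty":0,"tz":-45,"turn":0},{"jaw":1,"tx":0,"ty":0,"tz":-70,"turn":0},{"jaw":1,"tx":0,"ty":0,"tz":-90,"turn":0},{"jaw":1,"tx":0,"ty":0,"tz":-103,"turn":0},{"jaw":1,"tx":0,"ty":0,"tz":-109,"turn":0},{"jaw":1,"tx":0,"ty":0,"tz":-112,"turn":0},{"jaw":1,"tx":0,"ty":0,"tz":-113,"turn":0},{"jaw":1,"tx":0,"ty":0,"tz":-113,"turn":0},{"jaw":1,"tx":0,"ty":0,"tz":-113,"turn":0}]'
```

```text
time: 25.1
ee_pos: [0.491, -0.1395, 0.1446]
tool_rot: [3.142, -0.0, 0.0]
contact_force: [1.4, -1.0, -1.7]
grip_width: 0.0274
gripper_force: 30.0
time: 25.93
ee_pos: [0.641, 0.0884, 0.1354]
tool_rot: [-3.141, -0.003, -0.005]
contact_force: [0.2, -0.6, -0.6]
grip_width: 0.0272
gripper_force: 30.0
time: 26.77
ee_pos: [0.6402, 0.0868, 0.0221]
tool_rot: [-3.142, 0.0, -0.003]
contact_force: [-0.1, -0.0, -1.1]
grip_width: 0.0276
gripper_force: 30.0
```

```bash
python3 -m creep '[{"jaw":1,"tx":0,"ty":0,"tz":-1,"turn":0},{"jaw":1,"tx":0,"ty":0,"tz":-2,"turn":0},{"jaw":1,"tx":0,"ty":0,"tz":-2.3,"turn":0},{"jaw":1,"tx":0,"ty":0,"tz":-2.3,"turn":0},{"jaw":1,"tx":0,"ty":0,"tz":-2.3,"turn":0}]'; python3 -m creep '[{"jaw":1,"tx":0,"ty":0,"tz":-0.4,"turn":0},{"jaw":1,"tx":0,"ty":0,"tz":-0.6,"turn":0},{"jaw":1,"tx":0,"ty":0,"tz":-0.6,"turn":0},{"jaw":1,"tx":0,"ty":0,"tz":-0.6,"turn":0}]'; python3 -m creep '[{"jaw":1,"tx":0,"ty":0,"tz":-0.3,"turn":0},{"jaw":1,"tx":0,"ty":0,"tz":-0.5,"turn":0},{"jaw":1,"tx":0,"ty":0,"tz":-0.5,"turn":0},{"jaw":1,"tx":0,"ty":0,"tz":-0.5,"turn":0}]'
```

```text
time: 27.18
ee_pos: [0.6396, 0.0869, 0.0188]
tool_rot: [-3.142, 0.0, -0.0]
contact_force: [0.9, -0.3, -1.3]
grip_width: 0.0275
gripper_force: 30.0
time: 27.52
ee_pos: [0.6397, 0.0868, 0.0182]
tool_rot: [-3.142, 0.0, -0.0]
contact_force: [-0.6, -0.7, 0.7]
grip_width: 0.0277
gripper_force: 30.0
time: 27.85
ee_pos: [0.6397, 0.0869, 0.0183]
tool_rot: [-3.142, 0.0, -0.0]
contact_force: [-3.2, -0.0, 5.7]
grip_width: 0.0273
gripper_force: 30.0
```

Contact. Releasing, retreating and checking.

```bash
python3 -m creep '[{"jaw":0.3,"tx":0,"ty":0,"tz":0.5,"turn":0},{"jaw":0.3,"tx":0,"ty":0,"tz":0.5,"turn":0},{"jaw":0.3,"tx":0,"ty":0,"tz":0.5,"turn":0},{"jaw":0.3,"tx":0,"ty":0,"tz":0.5,"turn":0},{"jaw":0.3,"tx":0,"ty":0,"tz":0.5,"turn":0},{"jaw":0.3,"tx":0,"ty":0,"tz":0.5,"turn":0},{"jaw":0.3,"tx":0,"ty":0,"tz":25,"turn":0},{"jaw":0.3,"tx":0,"ty":0,"tz":60,"turn":0},{"jaw":0.3,"tx":0,"ty":0,"tz":100,"turn":0},{"jaw":0.3,"tx":0,"ty":0,"tz":140,"turn":0}]' && python3 -m creep '[{"jaw":0.3,"tx":-20,"ty":-5,"tz":20,"turn":0},{"jaw":0.3,"tx":-50,"ty":-10,"tz":40,"turn":0},{"jaw":0.3,"tx":-85,"ty":-10,"tz":50,"turn":0},{"jaw":0.3,"tx":-120,"ty":-10,"tz":50,"turn":0},{"jaw":0.3,"tx":-155,"ty":-10,"tz":50,"turn":0},{"jaw":0.3,"tx":-190,"ty":-10,"tz":50,"turn":0},{"jaw":0.3,"tx":-225,"ty":-10,"tz":50,"turn":0},{"jaw":0.3,"tx":-250,"ty":-10,"tz":50,"turn":0},{"jaw":0.3,"tx":-250,"ty":-10,"tz":50,"turn":0}]'
python3 - <<'E'
from h import *
c=cam("scene");save(c,"s9.png",s=1.4);c=cam("top");save(c,"t9.png",s=1.4)
E
```

```text
time: 28.68
ee_pos: [0.6391, 0.0868, 0.1589]
tool_rot: [3.142, -0.0, -0.002]
contact_force: [-0.6, 0.6, 0.3]
grip_width: 0.0651
gripper_force: 0.0
time: 29.43
ee_pos: [0.3857, 0.0768, 0.2075]
tool_rot: [3.142, 0.0, -0.003]
contact_force: [0.6, 0.3, 0.4]
grip_width: 0.0646
gripper_force: 0.0
```

View pics/s9.png

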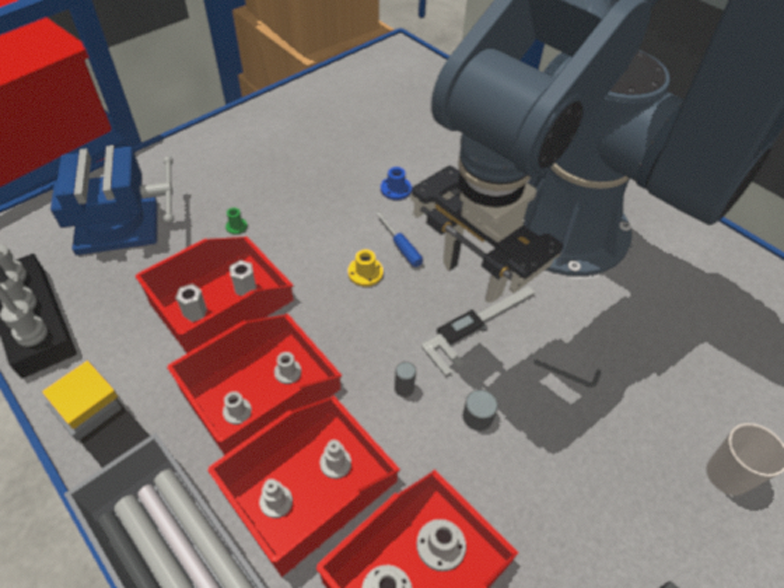

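View pics/t9.png

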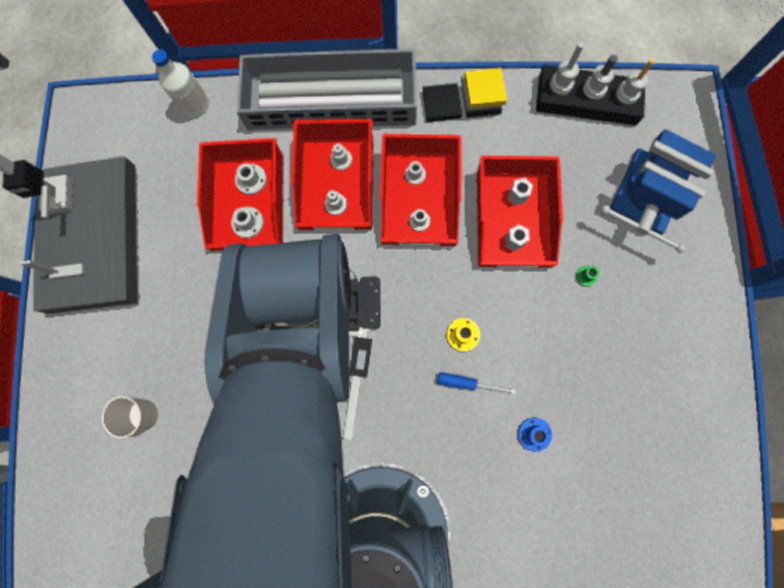

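All four bins now hold two matching upright parts. The loose ones show in the scene view at (243,277), (287,367), (335,458) and (441,543). The bar ends at (405,379) and (480,408) are unmoved, and the arm is clear.

```bash
python3 -c "
from station import *
print(finish_job())"
```

```text
the job is handed in; nothing more can be done
None
```

All four parts stand upright in their matching bins, the two bar ends and the look-alikes were left where they stood, and the job was handed in at about 29.5 s of the 112 s limit.

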